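# Open the battery cover of the blue data logger

## Task

The cells of the data logger with the blue battery cover are due for a change. Squeeze the red release tab on the nose of the blue cover inward and, with it pressed, swing the cover up on its hinge until it stands wide open, nearly upright, and let go so that it stays open. Leave the cover of the yellow logger shut.

Things in the scene. Friction and masses are not known exactly. Their poses are not given: they have to be found in the camera images.
- blue_nose (a point): Middle of the blue finger nose that sticks out of the cover's free end; moves with the cover, 37 mm above the bench when shut. Axes when shut: x level, towards the hinge; y level, parallel to the hinge, to the red tab's side; z up. Nose 38 mm long: x -17 to +21 mm, where the cover plate (58 mm wide) begins; 14 mm high (z -7 to +7). Clear 25 mm below and beside it.
- blue_cover (a joint): Hinge of the blue cover, rad: 0 shut, grows as the nose swings up, 1.57 upright, stop 1.75. Its axis is parallel to blue_nose's y, 112 mm along its x, at the same height when shut. Friction (1 N at the nose) holds the cover where it is left. The grey housing, 110 x 90 x 40 mm, is fixed to the bench; its front face is 17 mm from blue_nose towards the hinge.
- blue_tab (a joint): Red tab, 30 x 14 mm, along the nose, m: 0 at rest, 0.008 fully in (towards blue_nose's -y). Outer face at y +16 mm, +8 mm when in; the nose's fixed face across from it is at y -16 mm: 32 mm across, 24 mm pressed. Spring 2 N at rest, 6 N fully in; it returns when let go. The catch holds the cover until the tab is in over 5 mm, and is clear once the cover is up 0.15 rad.
- yellow_cover (a joint): Hinge of the cover of a second logger, the same but with a yellow cover and its own red tab, rad: 0 shut. It stands beside the blue one, 0.24 m or more away, on either side. To be left shut. Tall instruments stand behind the loggers (beyond x = 0.68 m) and on the right (y below -0.35 m from x = 0.55 m on): draw the arm left from its start before turning the wrist.

How it is judged:
By the outcome, as a careful person would: the job done as asked, in the order asked, and still so for the second after the job is handed in, with the robot touching nothing.
It also fails if it takes over 35 s, if anything falls off the work surface, if the arm or the gripper's body presses on something with over 40 N, if the wrist force passes 120 N, or if a joint passes its speed limit or range.

## Robot

A 6-joint arm with a two-finger parallel gripper is mounted at the origin on a cart in front of the work surface, level with it; the furniture and walls round the work are solid. World frame = base frame: x ahead of the robot, y to its left, z up, the work surface at z = 0. Lengths are in m, angles in rad, forces in N, time in s.
With the tool pointing down it reaches from about 0.225 to 0.875 m from the base axis. Payload 3.4 kg.
Tool frame: the origin (TCP) lies midway between the tips of the shut fingers; the grasp point (between the pads) lies 19 mm behind it (env.grip_point_offset is the z of the grasp point in the tool frame, in m); z points along the fingers, y is the line along which they close (so a half turn about z gives the same grasp; the last joint's range is limited). The gripper opens to 85 mm and grips with 20 to 120 N. Pads are 22 mm wide; open, the fingers measure 114 mm over their backs; the gripper's body (76 mm by 85 mm) begins 54 mm behind the grasp point. The pads swing forward as they close: fully open they stand 13 mm farther back than shut.
Start: joints at [-1.346, 0.276, 1.505, -0, 1.361, -0.121], TCP at [0.195, -0.541, 0.231] pointing down, gripper open.
Joint ranges: [-2.89, 2.89], [-0.75, 2.08], [0.22, 2.7], [-1.18, 4.32], [0.11, 2.71], [-2.7, 2.7]. Speed limits (rad/s): [2.57, 2.57, 3.14, 3.14, 3.14, 3.14].

## Interface

Orientations are given as a rotation vector (axis times angle).
In Python, from rig import env gives the robot as it stands. The module is installed in compiled form; this text tells all that it offers.
- The arm moves only by the tool send_rows, never from a script. Its argument "commands" is one flat list of numbers, 5 for each row, row after row: the closure, from -1 (fully open) to 1 (shut), then the shift along the world's x, y, z in m, then the turn about the world's z in degrees. A call has 1 to 20 rows; each row is the pose to reach, as a shift and turn from the pose commanded when the call began; what a row does not reach only later rows make up. A row lasts 1/12 s, in which the tool goes at most 41.7 mm and 7.16 degrees, less where a joint would pass 70% of its speed; a pose out of reach is approached as far as the arm can. A call with a gripper value outside its range is refused whole. The fingers move at their own pace and stop on an object; the grip force is fixed at half the most. Time passes only in rows, so rows that repeat a pose let the fingers close. It gives the time, the measured TCP pose, the force, the opening and the grip force at its end, in the units of the state.
- env.observe(): the state, without advancing time (a new reading comes with each control period).
- env.grab_frame(name): name is "side" or "top" or "wrist"; returns a dict with "image" (400x640x3 uint8, red, green, blue), "z_map" (400x640 float32, m along the optical axis (not along the pixel's ray), 0 where there is no reading), "fx", "fy", "cx", "cy" (pixels), "world_from_camera" (4x4, takes a point from camera to world coordinates); the wrist camera has in their place "tool_from_camera" (4x4, takes a point from camera to tool coordinates, whose origin is the TCP and whose axes are the flange's). Camera axes: x right, y down, z forward; pixel columns grow to the right and rows downward; lengths in m; the calibration is good to about 2 mm. A picture is of the moment at which its call begins: read the wrist's pose just before it.
- env.finish_job(): hands the job in; it is judged then, once.
The state is a dict: "clock": time; "joint_positions": joint angles; "joint_vel": joint speeds; "effort": joint torques, N m; "tcp_pos": TCP position; "eef_rot": TCP orientation; "contact_force": force on the tool from outside, world axes, zero at the start; "ft_torque": the same for the moment, N m; "width": opening from 0.0 (shut) to 1.0 (fully open); "finger_force": force on a finger pad.
Only numpy, scipy, OpenCV 4.12 (cv2) and the standard library are available. Lean on these libraries where they do the work, as an engineer would, in place of code of your own. Each camera call takes 0.05 s, during which the arm holds its last target. There are 200 camera calls.

## Working session

There is one attempt and no reset: what is moved stays moved. The work goes in short steps, Python scripts to look and compute and a tool call to move; the robot and the scene stay as the last step left them, time stands still between calls to the robot, and variables do not carry over. Pictures are saved under pics/ and viewed, at most 10 in all, crops included, and the job is handed in when it is done.

Besides the shell and the picture viewer there is one more tool, called after ">>>" as a command line: name --argument value ..., lists and objects as JSON in quotes. send_rows: Moves the arm, as the interface text tells. Its arguments: {"type":"object","properties":{"commands":{"type":"array"}},"required":["commands"]}

```bash
mkdir -p pics; cat > h.py <<'E'
import numpy as np, cv2
from rig import env
def pts(f,T=None):
    z=f["z_map"]; v,u=np.indices(z.shape)
    P=np.stack([(u-f["cx"])/f["fx"]*z,(v-f["cy"])/f["fy"]*z,z],-1)
    T=f["world_from_camera"] if T is None else T
    return P@T[:3,:3].T+T[:3,3]
def masks(im):
    h=cv2.cvtColor(im,cv2.COLOR_RGB2HSV); H,S,V=[h[...,i].astype(int) for i in range(3)]
    ok=(S>120)&(V>60)
    return dict(blue=ok&(H>100)&(H<130),yellow=ok&(H>20)&(H<35),red=ok&((H<8)|(H>172)))
E
python3 - <<'E'
from h import *
s=env.observe(); print(s["clock"],s["tcp_pos"],s["eef_rot"],s["width"],env.grip_point_offset)
ims=[]
for n in("top","side"):
    f=env.grab_frame(n); ims.append(f["image"]); P=pts(f)
    print(n,np.round(f["world_from_camera"],3).tolist(),f["fx"])
    for k,m in masks(f["image"]).items():
        c,l,st,ce=cv2.connectedComponentsWithStats(m.astype(np.uint8))
        for i in range(1,c):
            if st[i,4]>25:
                q=P[(l==i)&(f["z_map"]>0)]; print(k,st[i],np.round(np.median(q,0),3) if len(q) else "", np.round(np.percentile(q,[3,97],axis=0),3).tolist() if len(q) else "")
cv2.imwrite("pics/a.png",cv2.resize(np.vstack(ims),(480,600))[...,::-1])
cv2.imwrite("pics/top.png",ims[0][...,::-1])
E
```

```text
0.0 [ 0.19478603 -0.5404209   0.23042466] [-3.09288142e+00 -5.40189488e-01  1.47825592e-04] 1.002915132548006 -0.0187
top [[0.086, -0.971, 0.222, 0.297], [-0.996, -0.084, 0.02, -0.029], [-0.0, -0.223, -0.975, 1.065], [0.0, 0.0, 0.0, 1.0]] 481.8737059725652
blue [ 230  164   29   59 1255] [0.543 0.166 0.04 ] [[0.475, 0.142, 0.033], [0.596, 0.196, 0.045]]
blue [602 282  10   5  36] [ 0.403 -0.63   0.017] [[0.4, -0.637, 0.011], [0.408, -0.624, 0.021]]
yellow [ 386  186   31   61 1329] [ 0.521 -0.181  0.039] [[0.453, -0.206, 0.033], [0.573, -0.15, 0.045]]
red [ 383    0  137  114 1479] [ 0.691 -0.222  0.418] [[0.687, -0.284, 0.294], [0.766, -0.085, 0.421]]
red [377  49   9  26  62] [ 0.688 -0.087  0.37 ] [[0.687, -0.089, 0.328], [0.69, -0.084, 0.405]]
red [451  79  13   9  86] [ 0.696 -0.225  0.303] [[0.694, -0.233, 0.291], [0.698, -0.217, 0.313]]
red [391 111   5   6  26] [ 0.692 -0.134  0.163] [[0.687, -0.139, 0.159], [0.697, -0.13, 0.167]]
red [392 139  54   6  82] [ 0.691 -0.224  0.018] [[0.688, -0.272, 0.013], [0.694, -0.156, 0.022]]
red [ 563  175   77   43 1156] [ 0.555 -0.537  0.
[... 669 characters left out ...]
, -0.088, 0.421]]
red [472 124  13  21 181] [ 0.695 -0.227  0.303] [[0.693, -0.235, 0.289], [0.699, -0.217, 0.314]]
red [202 130  14  20 143] [0.355 0.325 0.02 ] [[0.347, 0.291, 0.002], [0.365, 0.369, 0.024]]
red [420 169   9   6  40] [ 0.691 -0.138  0.165] [[0.686, -0.141, 0.159], [0.697, -0.132, 0.168]]
red [433 182   8   7  43] [ 0.689 -0.178  0.165] [[0.686, -0.181, 0.159], [0.697, -0.174, 0.168]]
red [308 259  15  10  56] [ 0.46  -0.172  0.042] [[0.446, -0.175, 0.036], [0.474, -0.169, 0.046]]
red [ 535  267  105  133 4508] [ 0.525 -0.542  0.372] [[0.523, -0.552, 0.25], [0.548, -0.532, 0.427]]
red [343 389  18  11 168] [ 0.421 -0.408  0.045] [[0.411, -0.416, 0.039], [0.432, -0.4, 0.048]]
```

View pics/a.png

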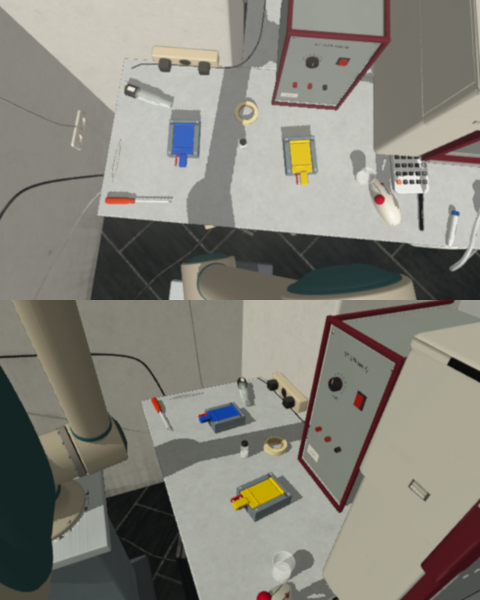

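>>> send_rows --commands '[-1,0.015,0.04,0,0,-1,0.03,0.08,0,0,-1,0.04,0.12,0,0,-1,0.055,0.16,0,0,-1,0.07,0.2,0,0,-1,0.085,0.24,0,0,-1,0.1,0.28,0,0,-1,0.115,0.32,0,0,-1,0.13,0.36,0,0,-1,0.145,0.4,0,0,-1,0.155,0.44,0,0,-1,0.17,0.48,0,0,-1,0.185,0.52,0,0,-1,0.195,0.55,0,0,-1,0.21,0.59,0,0,-1,0.22,0.62,0,0,-1,0.23,0.65,0,0,-1,0.24,0.68,0,0,-1,0.245,0.69,0,0,-1,0.245,0.69,0,0]'

```text
clock: 1.77
tcp_pos: [0.4406, 0.1511, 0.2308]
eef_rot: [-3.093, -0.546, 0.0]
contact_force: [-0.6, -0.7, -0.1]
width: 1.001
finger_force: 0.0
```

```bash
cat >> h.py <<'E'
from scipy.spatial.transform import Rotation as Ro
def wrist():
    s=env.observe(); f=env.grab_frame("wrist"); T=np.eye(4); T[:3,:3]=Ro.from_rotvec(s["eef_rot"]).as_matrix(); T[:3,3]=s["tcp_pos"]
    return s,f,pts(f,T@f["tool_from_camera"])
E
python3 - <<'E'
from h import *
s,f,P=wrist(); print(s["clock"],s["tcp_pos"],s["eef_rot"],s["joint_positions"],s["contact_force"],f["tool_from_camera"].round(3).tolist())
for k,m in masks(f["image"]).items():
    c,l,st,ce=cv2.connectedComponentsWithStats(m.astype(np.uint8))
    for i in range(1,c):
        if st[i,4]>60:
            q=P[(l==i)&(f["z_map"]>0)]; print(k,st[i],len(q))
            if len(q)>20:
                print(np.round(np.percentile(q,[3,50,97],axis=0),3).tolist(),cv2.minAreaRect((q[:,:2]*1000).astype(np.float32)))
cv2.imwrite("pics/w1.png",f["image"][...,::-1])
E
```

```text
1.7667 [0.44057462 0.1510868  0.23080972] [-3.09331164e+00 -5.45995804e-01  4.39157839e-04] [1.80434629e-01 1.10631173e-01 1.72199040e+00 4.82101460e-04
 1.30924807e+00 1.40168830e+00] [-0.60535097 -0.69396803 -0.12779796] [[-0.001, -0.951, -0.309, 0.08], [1.0, -0.001, 0.0, 0.001], [-0.001, -0.309, 0.951, -0.142], [0.0, 0.0, 0.0, 1.0]]
blue [325   3  61  29 661] 659
[[0.589, 0.143, 0.037], [0.593, 0.17, 0.04], [0.599, 0.197, 0.042]] ((594.4378051757812, 168.85255432128906), (9.592741966247559, 59.80313491821289), 4.874465465545654)
blue [ 300   15   81  136 6154] 6126
[[0.478, 0.14, 0.037], [0.543, 0.166, 0.039], [0.586, 0.194, 0.044]] ((527.8060913085938, 164.72544860839844), (121.90013122558594, 59.99612045288086), 3.447200059890747)
yellow [616 153  24  14 198] 198
[[0.564, -0.169, 0.038], [0.569, -0.156, 0.04], [0.573, -0.144, 0.042]] ((570.7078857421875, -167.99404907226562), (8.756291389465332, 49.99394607543945), 7.950429916381836)
yellow [ 578  163   62  106 3876] 3865
[[0.453, -0.207, 0.037], [0.512, -0.178, 0.039], [0.559, -0.15, 0.044]] ((505.51513671875, -183.480865478515
[... 169 characters left out ...]
(689.2651977539062, -96.2947998046875), (6.844112873077393, 28.88046646118164), 4.240164756774902)
red [301 110  11  32  95] 95
[[0.47, 0.179, 0.035], [0.486, 0.18, 0.043], [0.5, 0.182, 0.044]] ((484.80224609375, 180.29153442382812), (32.15996170043945, 3.0552566051483154), 3.1401994228363037)
red [112 166  76  31 423] 421
[[0.35, 0.291, 0.009], [0.364, 0.328, 0.015], [0.368, 0.371, 0.019]] ((358.8940124511719, 331.2241516113281), (18.036861419677734, 83.77678680419922), 3.6579203605651855)
red [570 235  21  28 312] 310
[[0.447, -0.173, 0.029], [0.462, -0.17, 0.038], [0.474, -0.167, 0.044]] ((461.2079772949219, -173.25973510742188), (30.996559143066406, 12.06531047821045), 4.284172058105469)
```

View pics/w1.png

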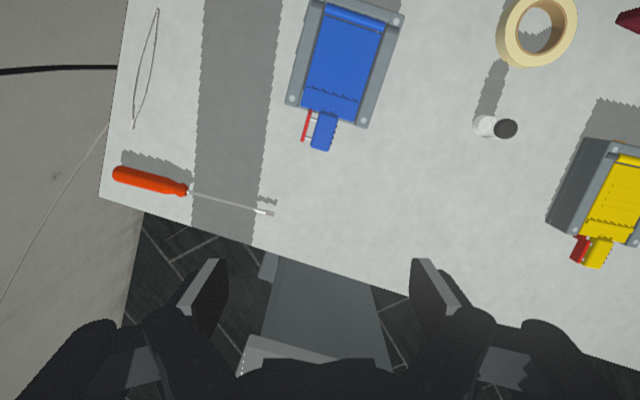

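>>> send_rows --commands '[-1,0.01,0.002,-0.03,-6,-1,0.02,0.004,-0.06,-12,-1,0.03,0.006,-0.09,-16.3,-1,0.04,0.0075,-0.11,-16.3,-1,0.04,0.0075,-0.11,-16.3,-1,0.04,0.0075,-0.11,-16.3]'

```text
clock: 2.32
tcp_pos: [0.4788, 0.1549, 0.1207]
eef_rot: [3.139, 0.094, -0.006]
contact_force: [0.3, -0.2, 0.9]
width: 0.997
finger_force: 0.0
```

```bash
cat > look.py <<'E'
import sys
from h import *
s,f,P=wrist(); T=np.eye(4); R=Ro.from_rotvec(s["eef_rot"]).as_matrix()
print(s["clock"],s["tcp_pos"],"yaw x",np.degrees(np.arctan2(R[1,0],R[0,0])),s["contact_force"],s["width"])
for k,m in masks(f["image"]).items():
    c,l,st,ce=cv2.connectedComponentsWithStats(m.astype(np.uint8))
    for i in range(1,c):
        q=P[(l==i)&(f["z_map"]>0)]
        if st[i,4]>100 and len(q)>100 and abs(np.median(q[:,1])-.16)<.06:
            print(k,st[i],np.round(np.percentile(q,[2,50,98],axis=0),4).tolist())
            t=(q-s["tcp_pos"])@R; print("  tool",np.round(np.percentile(t,[1,50,99],axis=0),4).tolist(),cv2.minAreaRect((q[:,:2]*1000).astype(np.float32)))
            if k=="blue" and st[i,4]>2000:
                d=t[t[:,0]<-0.0]; print("  nose part y",np.percentile(d[:,1],[1,99]) if len(d) else "")
cv2.imwrite(f"pics/{sys.argv[1]}.png",f["image"][...,::-1])
E
python3 look.py w2
```

```text
2.3167 [0.47882576 0.15486333 0.12065261] yaw x 3.4302982033771556 [ 0.25735167 -0.1967172   0.86382403] 0.9974484585947482
blue [ 258   29   92   16 1459] [[0.5892, 0.1426, 0.0337], [0.5942, 0.1707, 0.0398], [0.5996, 0.1983, 0.0417]]
  tool [[0.1123, -0.0372, 0.0783], [0.1164, -0.009, 0.0805], [0.1218, 0.0197, 0.087]] ((594.882080078125, 171.3466033935547), (9.80349349975586, 60.05518341064453), 3.4335293769836426)
blue [  260    47    89   177 12087] [[0.4754, 0.1399, 0.0366], [0.545, 0.1659, 0.0384], [0.5872, 0.1953, 0.0435]]
  tool [[-0.0066, -0.0368, 0.0768], [0.0673, -0.0078, 0.082], [0.11, 0.0196, 0.0843]] ((529.5213623046875, 167.1793212890625), (125.41416931152344, 61.10246658325195), 3.2088325023651123)
  nose part y [-0.01552891  0.00325988]
red [280 176   7  45 234] [[0.4702, 0.1783, 0.0345], [0.4863, 0.1804, 0.0425], [0.5004, 0.1825, 0.0442]]
  tool [[-0.0076, -0.0273, 0.0764], [0.0092, -0.0251, 0.0781], [0.024, -0.0234, 0.0863]] ((484.98272705078125, 180.53440856933594), (32.461463928222656, 3.9366252422332764), 3.6927967071533203)
```

View pics/w2.png

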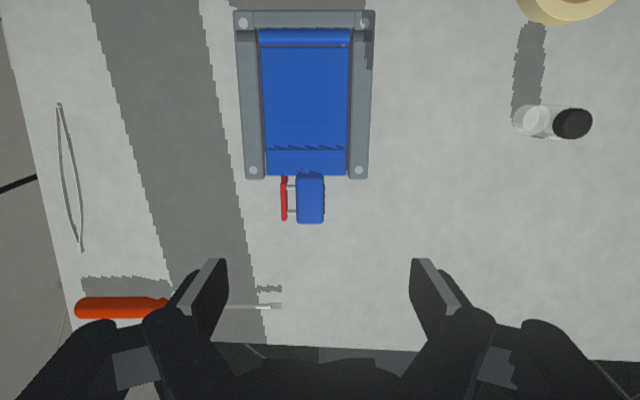

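>>> send_rows --commands '[-1,0.003,0.005,0,0,-1,0.003,0.005,-0.02,0,-1,0.003,0.005,-0.04,0,-1,0.003,0.005,-0.04,0,-1,0.003,0.005,-0.04,0,-1,0.003,0.005,-0.04,0]'

```text
clock: 2.87
tcp_pos: [0.4839, 0.1618, 0.083]
eef_rot: [-3.14, -0.097, -0.004]
contact_force: [0.3, -0.5, -0.0]
width: 1.001
finger_force: 0.0
```

```bash
python3 look.py w3
```

```text
2.8667 [0.48386689 0.16178146 0.08300571] yaw x 3.5211103706830778 [ 0.29673756 -0.52875918 -0.00715531] 1.0008839454664804
blue [ 259   27  110   19 2077] [[0.5893, 0.1426, 0.0338], [0.5941, 0.1704, 0.0399], [0.6, 0.1982, 0.0418]]
  tool [[0.1065, -0.0302, 0.0412], [0.1104, -0.0017, 0.0434], [0.116, 0.0266, 0.0499]] ((594.871337890625, 171.15438842773438), (9.796980857849121, 60.5265998840332), 3.5089213848114014)
  nose part y 
blue [  261    49   107   205 16631] [[0.4759, 0.14, 0.0368], [0.5455, 0.166, 0.0384], [0.5869, 0.1952, 0.0435]]
  tool [[-0.012, -0.0298, 0.0392], [0.062, -0.0012, 0.0448], [0.104, 0.0264, 0.0466]] ((529.5770263671875, 166.65985107421875), (124.1817398071289, 62.25641632080078), 3.0172030925750732)
  nose part y [-0.00926993  0.01046229]
red [285 199   8  52 322] [[0.4702, 0.1783, 0.0339], [0.4872, 0.1804, 0.0426], [0.5002, 0.1828, 0.044]]
  tool [[-0.013, -0.0204, 0.0389], [0.0043, -0.0184, 0.0405], [0.0177, -0.0167, 0.0494]] ((484.74993896484375, 180.5074005126953), (32.49300003051758, 3.8246922492980957), 3.0374364852905273)
```

>>> send_rows --commands '[-1,-0.001,0,-0.03,0,-1,-0.001,0,-0.055,0,-1,-0.001,0,-0.062,0,-1,-0.001,0,-0.062,0,-1,-0.001,0,-0.062,0,1,-0.001,0,-0.062,0,1,-0.001,0,-0.062,0,1,-0.001,0,-0.062,0,1,-0.001,0,-0.062,0,1,-0.001,0,-0.062,0,1,-0.001,0,-0.062,0,1,-0.001,0,-0.062,0,1,-0.001,0,-0.062,0,1,-0.001,0,-0.062,0]'

```text
clock: 4.08
tcp_pos: [0.4824, 0.1617, 0.0203]
eef_rot: [3.14, 0.099, 0.003]
contact_force: [-1.8, 1.2, 5.7]
width: 0.233
finger_force: 63.0
```

```bash
python3 look.py w4; python3 -c "
import numpy as np
a=np.radians(3.5)
for t in np.arange(0.1,1.61,.1):
  r=.1165; d=r*(1-np.cos(t)); print(round(t,1),np.round([d*np.cos(a),d*np.sin(a),r*np.sin(t)],4))"
```

```text
4.0833 [0.48244542 0.16167791 0.02034295] yaw x 3.6027523585505663 [-1.78794368  1.19422918  5.65904804] 0.23318425781601468
blue [ 226    0  172   14 2231] [[0.5889, 0.1423, 0.0365], [0.5916, 0.1698, 0.0393], [0.5943, 0.198, 0.0413]]
  tool [[0.1079, -0.03, -0.021], [0.1094, -0.0012, -0.0188], [0.1112, 0.0267, -0.0156]] ((591.6717529296875, 171.10723876953125), (4.658472537994385, 59.7020378112793), 2.353426218032837)
  nose part y 
blue [  231    18   163   298 36144] [[0.4773, 0.1402, 0.0368], [0.5485, 0.1661, 0.0383], [0.587, 0.1952, 0.0432]]
  tool [[-0.0097, -0.0297, -0.0231], [0.0663, -0.0011, -0.0178], [0.1056, 0.0263, -0.0161]] ((529.593017578125, 166.77305603027344), (125.07598876953125, 62.02503204345703), 3.0763425827026367)
  nose part y [-0.0086242   0.01016219]
red [288 240  10  63 209] [[0.4762, 0.1707, 0.034], [0.4963, 0.1732, 0.0422], [0.501, 0.1749, 0.0454]]
  tool [[-0.0058, -0.0124, -0.0252], [0.0146, -0.0105, -0.0218], [0.0197, -0.009, -0.0134]] ((488.74456787109375, 171.7805633544922), (26.206140518188477, 3.3910892009735107), 11.859782218933105)
0.1 [0.0006 0.     0.0116]
0.2 [0.0023 0.0001 0.0231]
0.3 [0.0052 0.0003 0.0344]
0.4 [0.0092 0.0006 0.0454]
0.5 [0.0142 0.0009 0.0559]
0.6 [0.0203 0.0012 0.0658]
0.7 [0.0273 0.0017 0.0751]
0.8 [0.0353 0.0022 0.0836]
0.9 [0.044  0.0027 0.0913]
1.0 [0.0535 0.0033 0.098 ]
1.1 [0.0635 0.0039 0.1038]
1.2 [0.0741 0.0045 0.1086]
1.3 [0.0852 0.0052 0.1123]
1.4 [0.0965 0.0059 0.1148]
1.5 [0.1081 0.0066 0.1162]
1.6 [0.1197 0.0073 0.1165]
```

View pics/w4.png

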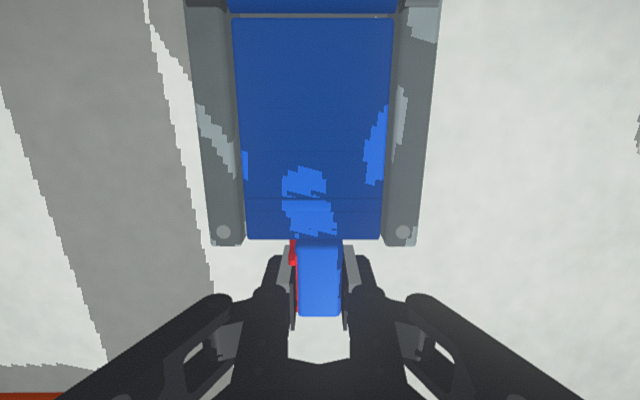

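Both pads hold the nose and the red tab is pressed in (its outer face has moved about 8 mm, pixel ~(293,252)). Now the first part of the arc.

>>> send_rows --commands '[1,0.0002,0,0.006,0,1,0.0006,0,0.0116,0,1,0.0013,0,0.0175,0,1,0.0023,0,0.0231,0,1,0.0036,0,0.029,0,1,0.0052,0.0003,0.0344,0,1,0.0052,0.0003,0.0344,0]'

```text
clock: 4.72
tcp_pos: [0.4876, 0.1619, 0.0545]
eef_rot: [-3.14, -0.096, -0.001]
contact_force: [3.1, 2.5, -5.1]
width: 0.231
finger_force: 59.7
```

```bash
python3 look.py w5
```

```text
4.7167 [0.48764598 0.16189542 0.05452695] yaw x 3.5066993377682905 [ 3.08640888  2.45058204 -5.05456973] 0.2306531519619858
blue [ 248   23  131   22 2853] [[0.5893, 0.1424, 0.0371], [0.594, 0.1703, 0.0399], [0.5994, 0.1979, 0.0417]]
  tool [[0.1028, -0.0302, 0.0126], [0.1067, -0.0018, 0.0147], [0.1115, 0.0265, 0.0178]] ((594.4652099609375, 170.32102966308594), (9.207971572875977, 58.11790084838867), 3.2537028789520264)
  nose part y 
blue [  250    47   127   271 27234] [[0.4805, 0.1402, 0.0404], [0.5428, 0.1656, 0.0545], [0.587, 0.195, 0.0786]]
  tool [[-0.0098, -0.0298, -0.0249], [0.0554, -0.001, 0.0001], [0.1005, 0.026, 0.0147]] ((532.3523559570312, 166.08047485351562), (116.7442626953125, 59.595970153808594), 2.749907970428467)
  nose part y [-0.00855049  0.01009309]
red [289 236   8  75 210] [[0.4794, 0.1708, 0.0623], [0.5014, 0.1733, 0.0719], [0.5051, 0.1752, 0.0787]]
  tool [[-0.0087, -0.0125, -0.0245], [0.0144, -0.0106, -0.0174], [0.0184, -0.0093, -0.0076]] ((491.0224609375, 172.91366577148438), (29.07693099975586, 3.3382394313812256), 4.412967205047607)
```

View pics/w5.png

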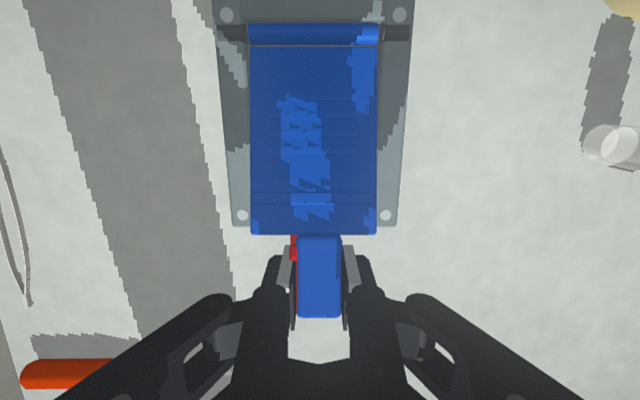

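The cover follows at about 0.3 rad with low forces. On along the arc to 0.9.

>>> send_rows --commands '[1,0.002,0,0.0055,0,1,0.004,0.0003,0.011,0,1,0.0065,0.0004,0.0163,0,1,0.009,0.0006,0.0215,0,1,0.012,0.0007,0.0265,0,1,0.0151,0.0009,0.0314,0,1,0.0185,0.0011,0.036,0,1,0.0221,0.0014,0.0407,0,1,0.026,0.0017,0.045,0,1,0.0301,0.0019,0.0492,0,1,0.0344,0.0022,0.0531,0,1,0.0388,0.0024,0.0569,0,1,0.0388,0.0024,0.0569,0]'

```text
clock: 5.85
tcp_pos: [0.5262, 0.1643, 0.1112]
eef_rot: [-3.14, -0.096, 0.001]
contact_force: [1.4, 2.0, -7.5]
width: 0.232
finger_force: 61.0
```

```bash
python3 look.py w6
```

```text
5.85 [0.52619092 0.16427392 0.1111539 ] yaw x 3.505756908178329 [ 1.37391103  2.03091387 -7.50050371] 0.23163510220750774
blue [  257   108   114   209 16529] [[0.5204, 0.1415, 0.0395], [0.5554, 0.1665, 0.089], [0.5969, 0.1956, 0.1394]]
  tool [[-0.008, -0.0298, -0.0289], [0.0294, -0.0008, 0.0222], [0.0723, 0.0258, 0.0724]] ((555.9080200195312, 167.99288940429688), (86.05323791503906, 58.0850830078125), 3.382439613342285)
  nose part y [-0.00879949  0.01022577]
red [280 241  18  10 102] [[0.5283, 0.1746, 0.0974], [0.537, 0.1771, 0.116], [0.5397, 0.1848, 0.1197]]
  tool [[0.0033, -0.0203, -0.0087], [0.0115, -0.012, -0.0049], [0.0142, -0.0095, 0.0138]] ((532.9776611328125, 179.0152130126953), (5.417252063751221, 15.135379791259766), 48.054203033447266)
```

View pics/w6.png

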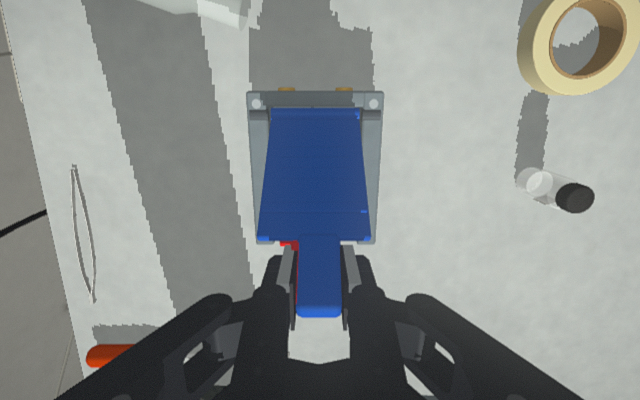

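The cover is at about 0.9 rad, still firmly held. On to 1.5.

>>> send_rows --commands '[1,0.0047,0.0003,0.0035,0,1,0.0095,0.0006,0.0067,0,1,0.0145,0.0009,0.0097,0,1,0.0195,0.0012,0.0125,0,1,0.0247,0.0015,0.015,0,1,0.0301,0.0018,0.0173,0,1,0.0356,0.0022,0.0192,0,1,0.0412,0.0025,0.021,0,1,0.0468,0.0028,0.0224,0,1,0.0525,0.0032,0.0235,0,1,0.0583,0.0036,0.0243,0,1,0.0641,0.0039,0.0249,0,1,0.0641,0.0039,0.0249,0,1,0.0641,0.0039,0.0249,0]'

```text
clock: 7.07
tcp_pos: [0.5906, 0.1682, 0.1358]
eef_rot: [-3.14, -0.096, -0.001]
contact_force: [-2.8, 2.6, -6.8]
width: 0.235
finger_force: 62.9
```

```bash
python3 look.py w7; python3 - <<'E'
from h import *
f=env.grab_frame("side"); P=pts(f); m=masks(f["image"])["blue"]&(f["z_map"]>0)&(abs(P[...,1]-.17)<.08)
print(np.percentile(P[m],[2,50,98],axis=0).round(3).tolist())
cv2.imwrite("pics/s7.png",cv2.resize(f["image"][60:310,150:500],None,fx=2,fy=2)[...,::-1])
E
```

```text
7.0667 [0.59057866 0.1681848  0.13578547] yaw x 3.488158003313067 [-2.82671172  2.59497382 -6.79079841] 0.23472029020299523
blue [ 261  191  107  127 8051] [[0.5821, 0.1437, 0.0387], [0.5928, 0.1689, 0.1132], [0.5981, 0.1971, 0.1652]]
  tool [[-0.0095, -0.0296, -0.0296], [0.0023, -0.0005, 0.0226], [0.0082, 0.0255, 0.0981]] ((589.1835327148438, 170.13369750976562), (20.690601348876953, 57.26295852661133), 3.5869057178497314)
  nose part y [-0.02975268  0.02570382]
[[0.579, 0.141, 0.027], [0.589, 0.164, 0.088], [0.597, 0.2, 0.168]]
```

View pics/s7.png

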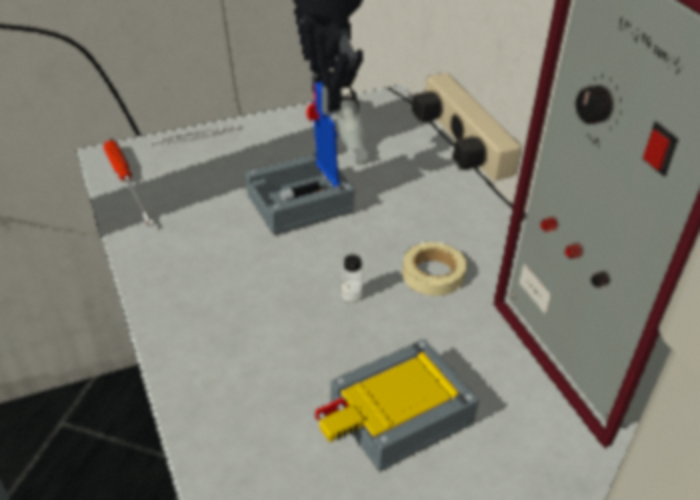

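The blue cover stands about upright at (325,140), with the yellow one shut at (400,390). Now let go and withdraw straight up.

>>> send_rows --commands '[0,0,0,0,0,-0.3,0,0,0,0,-1,0,0,0,0,-1,0,0,0,0,-1,0,0,0,0,-1,0,0,0,0,-1,0,0,0,0,-1,0,0,0.02,0,-1,0,0,0.04,0,-1,0,0,0.07,0,-1,0,0,0.1,0,-1,-0.01,0,0.12,0,-1,-0.02,0,0.13,0,-1,-0.02,0,0.13,0,-1,-0.02,0,0.13,0]'

```text
clock: 8.42
tcp_pos: [0.5694, 0.168, 0.2654]
eef_rot: [3.14, 0.097, 0.0]
contact_force: [0.0, 0.3, -0.7]
width: 1.001
finger_force: 0.0
```

```bash
python3 - <<'E'
from h import *
s=env.observe(); print(s["clock"],s["tcp_pos"],s["width"],s["contact_force"])
f=env.grab_frame("side"); P=pts(f); m=masks(f["image"])["blue"]&(f["z_map"]>0)&(abs(P[...,1]-.17)<.08)
q=P[m]; print(np.percentile(q,[2,50,98],axis=0).round(3).tolist(), "dx/dz",np.polyfit(q[:,2],q[:,0],1))
cv2.imwrite("pics/s8.png",cv2.resize(f["image"][60:310,150:500],None,fx=2,fy=2)[...,::-1])
E
```

```text
8.4167 [0.56938465 0.16801755 0.26536529] 1.0013116839877365 [ 0.03353693  0.31942788 -0.6659533 ]
[[0.581, 0.141, 0.03], [0.589, 0.162, 0.094], [0.597, 0.2, 0.167]] dx/dz [-0.07373231  0.59590903]
```

View pics/s8.png

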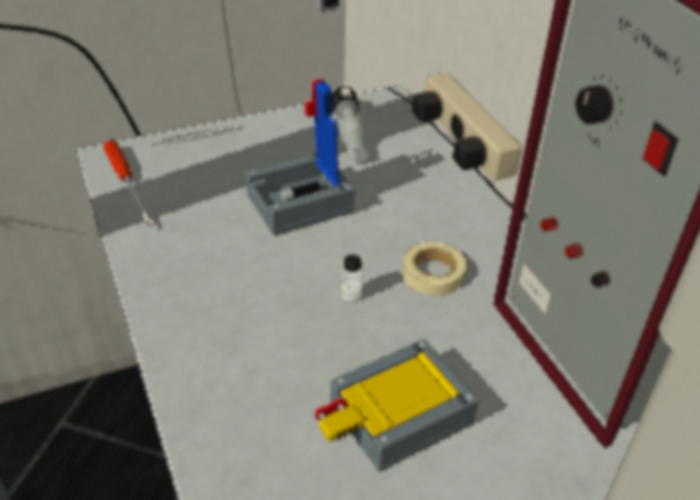

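The blue cover stays upright on its own at (325,135), about 1.5 rad. The gripper is clear and the yellow cover is shut.

```bash
python3 -c "
from rig import env
print(env.finish_job())"
```

```text
the job is handed in; nothing more can be done
None
```

The blue cover was released by its red tab and swung up to about 1.5 rad, where it stays open on its own; the yellow cover is still shut, the arm is clear, and the job was handed in at about 8.5 s.

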